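# Hold the plunger gauge on the sample plate's marked spot

### The job

Pull the drawer of the low grey chest out to its stop; a steel sample plate lies in it. Then take the orange plunger gauge out of its black stand and hold it upright with its brass tip on the plate's marked spot (the white centre of the red ring), pressed lightly so that the spring plunger goes about half-way in and never hard. Finish holding the gauge there in the gripper, carried by nothing but the gripper and the plate under its tip, the drawer still fully out, and leave the jar, tin, funnel and lone bushing on the table where they stand.

Things in the scene. Friction and masses are not known exactly. Their poses are not given: they have to be found in the camera images.
- chest: low grey chest fixed on the table, 200 (x) x 190 (y) x 75 (height) mm with one blue-fronted drawer. Origin: centre of its underside, on the table; x points from the drawer front to the back, z up. The drawer slides out along the chest's -x
- chest_drawer0 (a joint): how far the drawer is out, m: 0 shut, 0.1336 at its stop. It slides against about 1 N of friction and stays where it is left. The drawer's walls reach 53 mm above the table; inside it is about 155 (x) x 148 (y) mm, its floor is 22 mm above the table
- chest_drawer0_handle (a point): middle of the drawer's steel bar handle: a round bar of 11 mm diameter, 96 mm long along the chest's y, its axis 41.5 mm above the table and 35 mm in front of the drawer front (29 mm clear between bar and front); two thin posts join it to the front 36 mm either side of the middle. Moves with the drawer
- plate: loose drilled steel plate, 76 (x) x 101 (y) x 9 (z) mm, 0.3 kg, lying flat on the drawer's floor. Origin: centre of its underside; z up
- mark (a point): the marked spot on the plate's upper face: centre of a white dot of 12 mm diameter inside a red ring of 24 mm outside diameter. It lies at (-19, 14, 9) mm in the plate's frame, 31 mm above the table, and is in the open once the drawer is at its stop
- gauge: loose hand gauge, round about z, 132 mm long, 0.15 kg, hanging upright in the stand, tip 6 mm above the table. Origin: brass tip at rest; z up the barrel. From the tip: brass plunger 6 mm thick to 18 mm, steel barrel 20 mm thick to 62 mm, dark collar 34 mm thick from 62 to 69 mm (rests on the stand), orange grip 22 mm thick from 69 to 125 mm, black cap to 132 mm
- gauge_tip (a point): the end of the gauge's brass plunger; moves up the barrel as the plunger goes in
- plunger (a joint): how far the gauge's plunger is pressed in, m: 0 out, 0.012 fully in (solid stop). A spring pushes it out: 2.1 N to start it, 4.2 N at 0.006, 6.3 N at 0.012
- stand: black block fixed on the table, 52 x 52 mm and 68 mm high, with two low feet (76 mm over the feet along its y). Origin: centre of its underside. A vertical through hole of 25 mm diameter in its middle holds the gauge, which comes out straight upward (at least 65 mm to clear)
- jar: small clear jar with a white lid, left of the chest (a like one stands fixed at the back), 58 mm diameter, 68 mm high; bystander. Origin: centre of its underside
- tin: round tin with an ochre lid, right of the stand near the table edge (a like one stands fixed at the back), 66 mm diameter, 26 mm high; bystander. Origin: centre of its underside
- funnel: small white funnel standing on its mouth, 64 mm diameter, 52 mm high; bystander. Origin: centre of its underside
- sleeve: small pale grey-tan hollow bushing standing on end on the table near the stand, 21 mm diameter, 27 mm high; bystander. Origin: centre of its underside
Not all that is in view belongs to the job. There is more than one size of the gauge; the one meant has the size given above.

How it is judged:
By the outcome, as a careful person would: the job done as asked, in the order asked, and still so for the second after the job is handed in, while the arm keeps its last pose, push and grip.
It also fails if it takes over 56 s, if anything falls off the work surface, if the arm or the gripper's body presses on something with over 40 N, if the wrist force passes 120 N, or if a joint passes its speed limit or range.

### The arm

A 7-joint arm with a two-finger parallel gripper is mounted at the origin on a cart in front of the work surface, level with it; the furniture and walls round the work are solid. World frame = base frame: x ahead of the robot, y to its left, z up, the work surface at z = 0. Lengths are in mm, angles in rad, forces in N, time in s.
With the tool pointing down it reaches from about 400 to 875 mm from the base axis. Payload 4.4 kg.
Tool frame: the origin (TCP) lies at the very end of the fingers, on their centre line; the grasp point (between the pads) lies 19 mm behind it (ctrl.grasp_offset is the distance from the TCP to the grasp point, in mm); z points along the fingers, y is the line along which they close (so a half turn about z gives the same grasp; the last joint's range is limited). The gripper opens to 85 mm and grips with 20 to 120 N. Pads are 22 mm wide; open, the fingers measure 114 mm over their backs; the gripper's body (76 mm by 85 mm) begins 54 mm behind the grasp point. The pads swing forward as they close: fully open they stand 13 mm farther back than shut.
Start: joints at [1.038, 0.628, 0.038, 1.517, -0.027, 0.996, -0.02], TCP at [292.548, -580.459, 231.313] pointing down, gripper open.
Joint ranges: [-3.06, 3.06], [-0.37, 2.12], [-1.25, 1.32], [0.18, 2.47], [-1.1, 4.24], [0.23, 1.98], [-2.94, 2.94]. Speed limits (rad/s): [2.57, 2.57, 3.14, 3.14, 3.14, 3.14, 3.14].

### API

Orientations are given as [roll, pitch, yaw] about the fixed x, y, z axes, in that order (R = Rz(yaw) Ry(pitch) Rx(roll)).
In Python, from cell import status, cams, ctrl gives the robot as it stands.
- The arm moves only by the tool move_arm, never from a script. Its argument "plan" is a list of rows, each a list of 3 entries, a list of its own where there are three numbers: the shift along the world's x, y, z in mm, then the turn, a rotation vector about the world's x, y, z in degrees, then the opening, from 0 (shut) to 1 (fully open). In form: [[[x, y, z], [wx, wy, wz], gripper], ...]. A call has 1 to 10 rows; each row shifts and turns the commanded pose from where the row before left it; what a row does not reach is not made up. A row lasts 1/8 s, in which the tool goes at most 62.5 mm and 10.7 degrees, less where a joint would pass 70% of its speed; a pose out of reach is approached as far as the arm can. A call with a gripper value outside its range is refused whole. The fingers move at their own pace and stop on an object; the grip force is fixed at half the most. Time passes only in rows, so rows that do not move let the fingers close. It gives the time, the measured TCP pose, the force, the opening and the grip force at its end, in the units of the state.
- status.read_state(): the state, without advancing time (a new reading comes with each control period).
- cams.get_image(name): name is "scene" or "top" or "wrist"; returns the picture (400x640x3 uint8, blue, green, red); there is no depth.
- cams.camera_params(name): a dict with "K" (3x3 intrinsics, pixels), "pose" (4x4, takes a point from camera to world coordinates); the wrist camera has in their place "tool_from_camera" (4x4, takes a point from camera to tool coordinates, whose origin is the TCP and whose axes are the flange's). Camera axes: x right, y down, z forward; pixel columns grow to the right and rows downward; lengths in mm; the calibration is good to about 2 mm. A picture is of the moment at which its call begins: read the wrist's pose just before it. camera_params takes no time and is no camera call.
- ctrl.finish_job(): hands the job in; it is judged then, once.
The state is a dict: "clock": time; "qpos": joint angles; "qd": joint speeds; "tau": joint torques, N m; "eef_pos": TCP position; "tool_rot": TCP orientation; "force": force on the tool from outside, world axes, zero at the start; "torque": the same for the moment, N m; "width": finger opening in mm; "gripper_force": force on a finger pad.
Only numpy, scipy, OpenCV 4.12 (cv2) and the standard library are available. Lean on these libraries where they do the work, as an engineer would, in place of code of your own. Each camera call takes 0.05 s, during which the arm holds its last target. There are 200 camera calls.

## Working session

There is one attempt and no reset: what is moved stays moved. The work goes in short steps, Python scripts to look and compute and a tool call to move; the robot and the scene stay as the last step left them, time stands still between calls to the robot, and variables do not carry over. Pictures are saved under pics/ and viewed, at most 12 in all, crops included, and the job is handed in when it is done.

Besides the shell and the picture viewer there is one more tool, called after "Request:" in YAML: its name, and indented under it one key for each argument. move_arm: Moves the arm, as the interface text tells. Its arguments: {"type":"object","properties":{"plan":{"type":"array","items":{"type":"array"}}},"required":["plan"]}

```bash
mkdir -p pics; ls
python3 - <<'E'
from cell import status,cams,ctrl
import cv2
for n in("scene","top"):
    im=cams.get_image(n); cv2.imwrite(f"pics/{n}0.png",im)
    p=cams.camera_params(n); print(n,p["K"],p["pose"])
print(cams.camera_params("wrist")); print(status.read_state(),ctrl.grasp_offset)
E
```

```text
pics
scene [[414.06873124   0.         319.29452021]
 [  0.         414.06873124 196.87749631]
 [  0.           0.           1.        ]] [[ 7.14317014e-01 -3.27747124e-01  6.18330839e-01 -2.40380555e+02]
 [-6.99758464e-01 -3.22574352e-01  6.37404016e-01 -7.70615615e+02]
 [-9.44966353e-03 -8.87990771e-01 -4.59764172e-01  6.73037444e+02]
 [ 0.00000000e+00  0.00000000e+00  0.00000000e+00  1.00000000e+00]]
top [[373.92501947   0.         319.12589856]
 [  0.         373.92501947 205.68185971]
 [  0.           0.           1.        ]] [[-4.47232542e-03 -9.96426072e-01  8.43509469e-02  4.37557599e+02]
 [-9.99963347e-01  5.07211275e-03  6.89765692e-03  7.24584771e+01]
 [-7.30084270e-03 -8.43170067e-02 -9.96412234e-01  1.34417651e+03]
 [ 0.00000000e+00  0.00000000e+00  0.00000000e+00  1.00000000e+00]]
{'K': array([[316.61306923,   0.        , 321.40629577],
       [  0.        , 316.61306923, 195.64305286],
       [  0.        ,   0.        ,   1.        ]]), 'tool_from_camera': array([[ 2.83277334e-04, -9.51286863e-01, -3.08307029e-01,
         8.00829210e+01],
       [ 9.99999934e-01,  3
[... 235 characters left out ...]
ck': 0.1, 'qpos': array([ 1.03821266,  0.62925083,  0.03844108,  1.51825499, -0.02701379,
        0.99625806, -0.02000119]), 'qd': array([-0.00039497, -0.00212961,  0.00133474, -0.00292391,  0.0013596 ,
        0.00046017,  0.00246467]), 'tau': array([ 5.04110183e-03, -5.64522600e+01,  1.23098351e+00, -1.93972099e+01,
        1.13061361e-02,  5.41408474e-03,  2.50875178e-05]), 'eef_pos': array([ 292.30180574, -579.96562475,  230.48692591]), 'tool_rot': array([-3.13993902e+00,  2.08871563e-06,  4.66778238e-01]), 'force': array([ 0.24442671,  0.35495813, -0.04222955]), 'torque': array([ 0.03166219, -0.0222468 , -0.04152894]), 'gripper_force': 0.0, 'width': 85.63152325625586} 18.700000000000003
```

View pics/scene0.png

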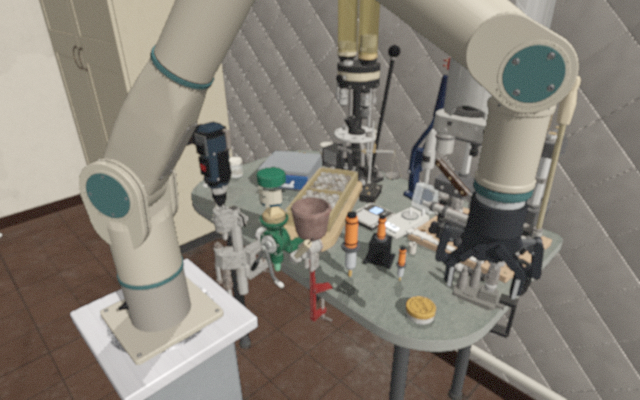

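View pics/top0.png

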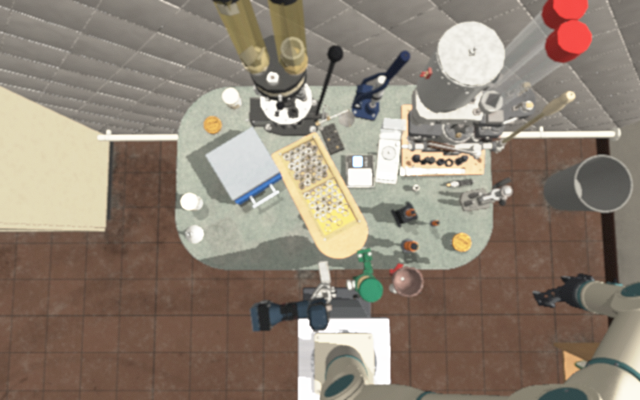

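Candidates for the gauge are a tall orange one at scene (351,230), one in a black stand at (381,228) / top (405,214), and a small one at (402,257). The description points to the one in the stand, so I'll check it close up.

Run:
```python
import cv2,numpy as np
a=cv2.imread("pics/top0.png")[120:260,170:330]; b=cv2.imread("pics/scene0.png")[170:300,310:450]; c=cv2.imread("pics/top0.png")[170:270,380:480]
a=cv2.resize(a,(400,350),interpolation=cv2.INTER_CUBIC)
b=cv2.resize(b,(400,350),interpolation=cv2.INTER_CUBIC);
c=cv2.resize(c,(400,250),interpolation=cv2.INTER_CUBIC)
c=cv2.resize(cv2.imread("pics/top0.png")[170:270,380:480],(250,250),interpolation=cv2.INTER_CUBIC)
o=np.zeros((600,800,3),np.uint8); o[:350,:400]=a;o[:350,400:]=b;o[350:,:250]=c
cv2.imwrite("pics/crop0.png",o)
```

```text
(no output)
```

View pics/crop0.png

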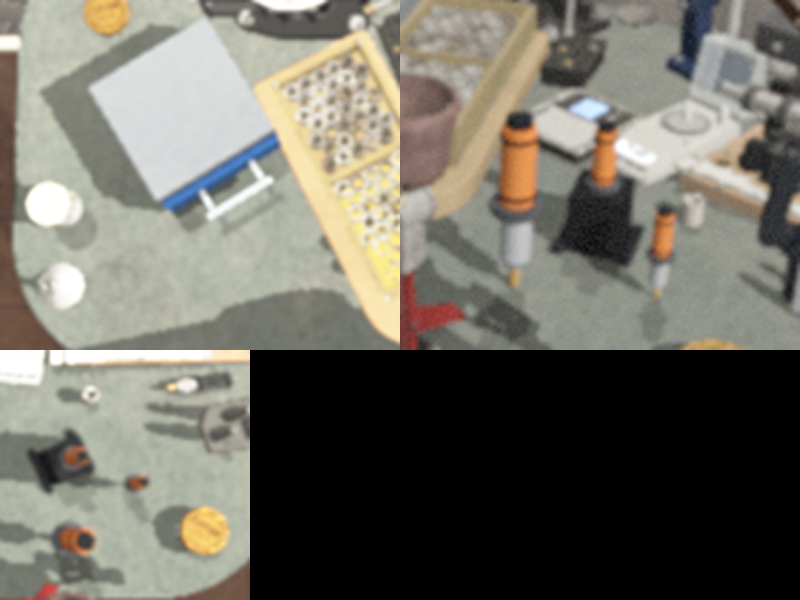

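The gauge in the stand, crop (605,150), is the middle-sized one; the other two stand free and are larger and smaller. Next I'll measure the chest, handle, gauge and stand.

```bash
cat > h.py <<'E'
import numpy as np,cv2
from cell import status,cams,ctrl
from scipy.spatial.transform import Rotation as R
def ray(n,uv,st=None):
    p=cams.camera_params(n)
    if n=="wrist":
        T=np.eye(4);T[:3,:3]=R.from_euler("xyz",st["tool_rot"]).as_matrix();T[:3,3]=st["eef_pos"];P=T@p["tool_from_camera"]
    else:P=p["pose"]
    d=P[:3,:3]@np.linalg.inv(p["K"])@np.array([uv[0],uv[1],1.]);return P[:3,3],d/np.linalg.norm(d)
def onz(n,uv,z,st=None):
    o,d=ray(n,uv,st);return o+d*(z-o[2])/d[2]
def tri(r1,r2):
    A=np.array([r1[1],-r2[1]]).T;t=np.linalg.lstsq(A,r2[0]-r1[0],rcond=None)[0]
    a=r1[0]+t[0]*r1[1];b=r2[0]+t[1]*r2[1];return (a+b)/2,np.linalg.norm(a-b)
def blobs(im,lo,hi,roi,amin=6):
    x0,y0,x1,y1=roi;m=cv2.inRange(cv2.cvtColor(im,cv2.COLOR_BGR2HSV)[y0:y1,x0:x1],np.array(lo),np.array(hi))
    n,l,s,c=cv2.connectedComponentsWithStats(m)
    return m,[(c[i]+[x0,y0],s[i]) for i in range(1,n) if s[i][4]>=amin]
E
python3 - <<'E'
from h import *
np.set_printoptions(precision=1,suppress=True)
t=cv2.imread("pics/top0.png");s=cv2.imread("pics/scene0.png")
for n,im,roi in(("top",t,(380,190,450,260)),("scene",s,(335,195,430,290))):
    for c,q in blobs(im,(3,140,80),(18,255,255),roi)[1]: print(n,c,q)
for z in(75,):
    C=[onz("top",p,z) for p in((206,156),(252.8,128),(281.2,173.2),(235.2,202))]
    for c in C:print(c)
    print("cent",np.mean(C,0),[np.linalg.norm(C[i]-C[i-1]) for i in range(4)])
h=[onz("top",p,41.5) for p in((255.2,206),(277.2,192.8))];print("handle",h,np.linalg.norm(h[0]-h[1]),np.mean(h,0))
m,b=blobs(t,(100,150,60),(125,255,255),(220,160,300,220));print([x for x in b])
ys,xs=np.nonzero(m);print("blue rect",cv2.minAreaRect(np.c_[xs+220,ys+160].astype(np.float32)))
# cap: top uv 
print("gauge ax by top orange @z~100",)
print("sleeve",onz("top",(416,188),27),"funnel",onz("top",(195,234),40),"tin",onz("top",(462,242),26),"jar",onz("top",(190,202),68))
E
```

```text
top [408.6 212.2] [26 19  7  7 24]
top [434.2 223.1] [52 32  5  3 12]
top [408.1 245.5] [24 52 10  9 57]
scene [351. 232.] [ 10  21  13  32 336]
scene [380.9 228.6] [ 42  23   8  21 126]
scene [401.6 256.9] [64 54  7 17 81]
[719.1 471.1  75. ]
[816.8 310.3  75. ]
[657.6 211.   75. ]
[559.1 367.8  75. ]
cent [688.2 340.   75. ] [np.float64(190.5089807149157), np.float64(188.12943877823795), np.float64(187.67206128565644), np.float64(185.18745128320808)]
handle [array([547.9, 305.3,  41.5]), array([594. , 228.4,  41.5])] 89.60872627261723 [570.9 266.8  41.5]
[(array([257.9, 189. ]), array([ 17,  15,  43,  28, 162], dtype=int32))]
blue rect ((258.5438232421875, 188.889892578125), (3.7923641204833984, 49.395538330078125), 58.570438385009766)
gauge ax by top orange @z~100
sleeve [ 610.2 -261.9   27. ] funnel [451.1 514.7  40. ] tin [ 419.1 -417.8   26. ] jar [560.5 525.   68. ]
```

Run:
```python
from h import *
np.set_printoptions(precision=1,suppress=True)
p,e=tri(ray("top",(408.6,212.2)),ray("scene",(380.9,228.6)));print("grip",p,e)
for z in(100,110,135):print(z,onz("top",(408.6,212.2),z),onz("scene",(380.9,228.6),z))
print("stand top",onz("top",(405,214),60),"big",onz("top",(408.1,245.5),150),"small",onz("top",(434.2,223.1),80))
print("cup",onz("top",(407,281),200),"green",onz("top",(370,289),200),"box",[onz("top",q,40) for q in((273,157),(330,250),(367,238))],"drill",onz("top",(265,315),250))
```

```text
grip [ 520.  -217.4   97.6] 0.5977801302524536
100 [ 519.6 -216.7  100. ] [ 517.1 -219.9  100. ]
110 [ 518.9 -214.3  110. ] [ 503.8 -229.5  110. ]
135 [ 517.3 -208.5  135. ] [ 470.8 -253.5  135. ]
stand top [ 516.1 -213.5   60. ] big [ 410.5 -200.9  150. ] small [ 483.7 -306.6   80. ]
cup [ 305.2 -183.5  200. ] green [281.9 -71.7 200. ] box [array([721.9, 244.1,  40. ]), array([393.7,  44.5,  40. ]), array([434.5, -84.2,  40. ])] drill [216.2 236.7 250. ]
```

Request:
move_arm:
  plan:
    - [[20,45,25],[0,0,10],0.3]
    - [[25,55,20],[0,0,10],0.3]
    - [[25,55,20],[0,0,10],0.3]
    - [[25,55,10],[0,0,10],0.3]
    - [[25,55,0],[0,0,10],0.3]
    - [[25,55,0],[0,0,10],0.3]
    - [[25,55,0],[0,0,10],0.3]
    - [[25,55,0],[0,0,10],0.3]
    - [[20,55,0],[0,0,10],0.3]
    - [[15,55,0],[0,0,4],0.3]

```text
clock: 1.35
eef_pos: [522.1, -40.7, 305.3]
tool_rot: [3.142, -0.0, 2.11]
force: [1.2, -0.6, 0.2]
width: 25.5
gripper_force: 0.0
```

Request:
move_arm:
  plan:
    - [[8,51,0],[0,0,0],0.3]
    - [[8,51,0],[0,0,0],0.3]
    - [[8,51,0],[0,0,0],0.3]
    - [[8,51,-30],[0,0,0],0.3]
    - [[8,51,-50],[0,0,0],0.3]
    - [[8,52,-50],[0,0,0],0.3]
    - [[0,0,-26],[0,0,0],0.3]
    - [[0,0,0],[0,0,0],0.3]

```text
clock: 2.35
eef_pos: [565.7, 250.0, 160.4]
tool_rot: [-3.136, -0.0, 2.108]
force: [-1.0, -0.4, -0.2]
width: 25.4
gripper_force: 0.0
```

Run:
```python
from h import *
import pickle
st=status.read_state();im=cams.get_image("wrist");cv2.imwrite("pics/w1.png",im);pickle.dump(st,open("w1.pkl","wb"));print(st["eef_pos"],st["tool_rot"])
```

```text
[565.65719439 249.96012293 160.39892047] [-3.13562966e+00 -2.82768251e-04  2.10841330e+00]
```

View pics/w1.png

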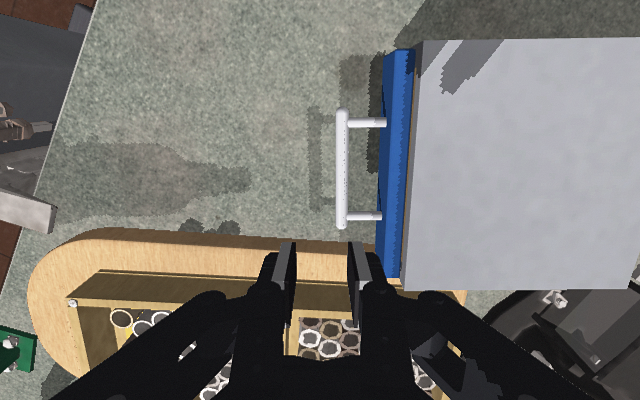

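The wrist view shows the bar from (342,109) to (342,229), with posts at rows 122 and 216. The arm sits well back of the handle's middle along the bar.

Run:
```python
from h import *
st=status.read_state();print(st["clock"],st["eef_pos"])
im=cv2.imread("pics/w1.png")
a=onz("wrist",(342.5,108),41.5,st);b=onz("wrist",(342,229),41.5,st);d=b-a
print(a,b,np.linalg.norm(d),"mid",(a+b)/2,"ang",np.degrees(np.arctan2(d[1],d[0])), (a+b)/2-st["eef_pos"])
for r in (80,150,220):
    print([onz("wrist",(c,r),75,st).round(1) for c in (424-(r-40)*.08,)])
```

```text
2.4 [567.04658339 249.99172742 162.31668675]
[547.83465748 316.90141277  41.5       ] [603.40387168 226.86063933  41.5       ] 105.80774284988895 mid [575.61926458 271.88102605  41.5       ] ang -58.31893605875978 [   8.57268119   21.88929863 -120.81668675]
[array([581.5, 360.1,  75. ])]
[array([606.5, 319.1,  75. ])]
[array([635.2, 272.1,  75. ])]
```

Run:
```python
from h import *
st=status.read_state();im=cams.get_image("wrist");cv2.imwrite("pics/w2.png",im)
print(st["eef_pos"],st["tool_rot"])
m,b=blobs(im,(0,0,200),(180,40,255),(310,90,395,250),30)
for c,s in b:print(c,s)
for r in range(98,244,12):
    xs=np.nonzero(m[r-90])[0];print(r,(xs.min()+310,xs.max()+310) if len(xs) else None,end=' ')
mb,bb=blobs(im,(100,150,40),(125,255,255),(360,30,430,300),100);print(bb)
for r in (60,160,260):
    xs=np.nonzero(mb[r-30])[0];print(r,xs.min()+360,xs.max()+360)
```

```text
[567.04658339 249.99172742 162.31668675] [-3.13919681e+00  2.08619928e-04  2.10719741e+00]
[340.66297468 173.19778481] [  24   20   46  118 1264]
[363.31192661 122.61926606] [ 35  30  39   6 218]
98 None 110 (np.int64(336), np.int64(341)) 122 (np.int64(334), np.int64(383)) 134 (np.int64(334), np.int64(343)) 146 (np.int64(334), np.int64(343)) 158 (np.int64(334), np.int64(343)) 170 (np.int64(334), np.int64(343)) 182 (np.int64(334), np.int64(343)) 194 (np.int64(334), np.int64(343)) 206 (np.int64(334), np.int64(343)) 218 (np.int64(334), np.int64(359)) 230 None 242 None [(array([391.19301779, 154.43924136]), array([  13,   18,   39,  228, 5958], dtype=int32))]
60 381 411
160 377 404
260 380 397
```

Request:
move_arm:
  plan:
    - [[7,21,-20],[0,0,0],0.3]
    - [[0,0,-40],[0,0,0],0.3]
    - [[0,0,0],[0,0,0],0.3]

```text
clock: 2.82
eef_pos: [573.7, 269.9, 102.2]
tool_rot: [-3.138, 0.001, 2.106]
force: [0.4, -0.9, -0.3]
width: 25.4
gripper_force: 0.0
```

Run:
```python
from h import *
cams.get_image("top")
st=status.read_state();im=cams.get_image("wrist");cv2.imwrite("pics/w3.png",im)
print(st["eef_pos"],st["tool_rot"])
```

```text
[574.83889603 270.67595872 103.85126437] [-3.14116536e+00  5.43358193e-04  2.10607797e+00]
```

View pics/w3.png

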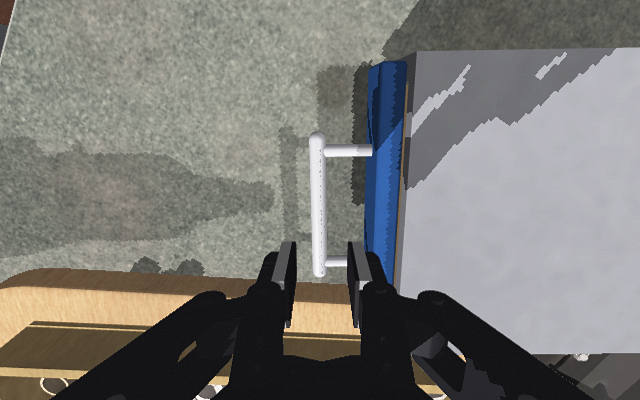

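The bar now runs from (318,132) to (319,276), nearly centred between the fingers.

Run:
```python
from h import *
st=status.read_state();print(st["eef_pos"])
a=onz("wrist",(318.5,131),41.5,st);b=onz("wrist",(319.5,277),41.5,st);d=b-a
m=(a+b)/2-st["eef_pos"];print(np.linalg.norm(d),(a+b)/2,np.degrees(np.arctan2(d[1],d[0])),m)
ax=np.radians(31.2);print("across",m[0]*np.cos(ax)+m[1]*np.sin(ax),"along",-m[0]*np.sin(ax)+m[1]*np.cos(ax))
```

```text
[575.60709093 271.35096822 104.87461824]
107.54589103782071 [574.28814011 272.64335727  41.5       ] -59.07810860511156 [ -1.31895082   1.29238905 -63.37461824]
across -0.45869095456657993 along 1.788715549431836
```

Request:
move_arm:
  plan:
    - [[-1,1,-30],[0,0,0],0.3]
    - [[0,0,-30],[0,0,0],0.3]
    - [[0,0,-20],[0,0,0],0.3]
    - [[0,0,0],[0,0,0],0.3]

```text
clock: 3.42
eef_pos: [573.5, 272.3, 23.0]
tool_rot: [-3.141, 0.0, 2.107]
force: [-0.5, 0.0, -0.6]
width: 25.8
gripper_force: 0.0
```

Request:
move_arm:
  plan:
    - [[0,0,2],[0,0,0],0]
    - [[0,0,0],[0,0,0],0]
    - [[0,0,0],[0,0,0],0]
    - [[0,0,0],[0,0,0],0]

```text
clock: 3.92
eef_pos: [572.5, 272.0, 25.7]
tool_rot: [-3.139, 0.001, 2.108]
force: [-4.3, -2.7, 1.7]
width: 9.0
gripper_force: 58.8
```

Request:
move_arm:
  plan:
    - [[-8,-5,0],[0,0,0],0]
    - [[-13,-8,0],[0,0,0],0]
    - [[-13,-8,0],[0,0,0],0]
    - [[-14,-8,0],[0,0,0],0]
    - [[-13,-8,0],[0,0,0],0]
    - [[-13,-8,0],[0,0,0],0]
    - [[-14,-8,0],[0,0,0],0]
    - [[-10,-6,0],[0,0,0],0]
    - [[-5,-3,0],[0,0,0],0]
    - [[0,0,0],[0,0,0],0]

```text
clock: 5.18
eef_pos: [471.0, 209.7, 25.6]
tool_rot: [3.142, 0.002, 2.107]
force: [1.6, -6.2, 2.7]
width: 8.6
gripper_force: 59.9
```

Request:
move_arm:
  plan:
    - [[-5,-3,0],[0,0,0],0]
    - [[-4,-3,0],[0,0,0],0]
    - [[-3,-2,0],[0,0,0],0]
    - [[-2,-1,0],[0,0,0],0]
    - [[0,0,0],[0,0,0],0]

```text
clock: 5.8
eef_pos: [458.6, 202.1, 25.6]
tool_rot: [3.138, 0.001, 2.107]
force: [5.8, -4.6, 1.6]
width: 8.7
gripper_force: 59.7
```

Request:
move_arm:
  plan:
    - [[-2,-1,0],[0,0,0],0]
    - [[-2,-1,0],[0,0,0],0]
    - [[0,0,0],[0,0,0],0]

```text
clock: 6.18
eef_pos: [458.6, 202.2, 25.7]
tool_rot: [3.13, -0.0, 2.106]
force: [13.8, 0.1, -8.0]
width: 8.7
gripper_force: 58.9
```

Request:
move_arm:
  plan:
    - [[0,0,0],[0,0,0],0.3]
    - [[0,0,0],[0,0,0],0.3]
    - [[0,0,0],[0,0,0],0.3]
    - [[0,0,30],[0,0,0],0.3]
    - [[0,0,40],[0,0,0],0.3]
    - [[0,0,50],[0,0,0],0.3]
    - [[0,0,50],[0,0,0],0.3]
    - [[0,0,50],[0,0,0],0.3]
    - [[0,0,0],[0,0,0],0.3]

```text
clock: 7.3
eef_pos: [454.1, 201.3, 248.5]
tool_rot: [3.134, 0.001, 2.108]
force: [-0.5, -0.2, -1.2]
width: 25.4
gripper_force: 0.0
```

Run:
```python
from h import *
import pickle
st=status.read_state();im=cams.get_image("wrist");cv2.imwrite("pics/w4.png",im);pickle.dump(st,open("w4.pkl","wb"));print(st["eef_pos"],st["tool_rot"],st["force"])
```

```text
[454.08184982 201.28145316 248.53661323] [3.13395827e+00 6.81793577e-04 2.10759722e+00] [-0.49245431 -0.1713373  -1.24380873]
```

View pics/w4.png

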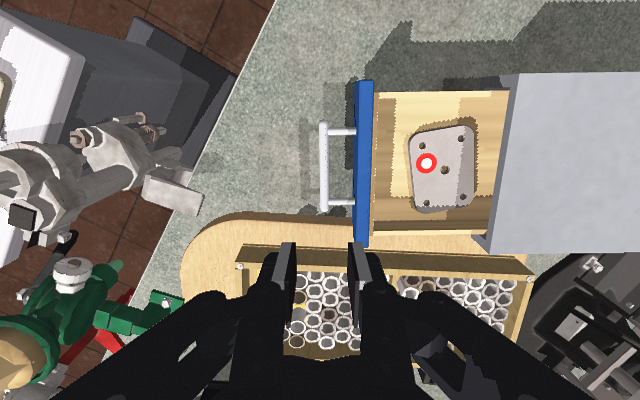

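The drawer is fully out, with the handle at x≈324 px and the plate inside it. The mark is at (427,163), in the open. I'll measure it while planning the move to the stand.

Run:
```python
from h import *
import pickle
st=pickle.load(open("w4.pkl","rb"));im=cv2.imread("pics/w4.png")
m,b=blobs(im,(0,140,120),(8,255,255),(400,140,460,190),15);m2,b2=blobs(im,(172,140,120),(180,255,255),(400,140,460,190),15)
mm=m|m2;ys,xs=np.nonzero(mm);r=cv2.minEnclosingCircle(np.c_[xs+400,ys+140].astype(np.float32));print(r)
print("mark",onz("wrist",r[0],31,st))
a=onz("wrist",(324,122),41.5,st);b=onz("wrist",(324,212),41.5,st);print("handle",(a+b)/2)
```

```text
((425.6486511230469, 162.56756591796875), 10.665133476257324)
mark [559.38742399 266.19059666  31.        ]
handle [460.44720035 201.46721663  41.5       ]
```

Request:
move_arm:
  plan:
    - [[8,-50,0],[0,0,0],0.6]
    - [[8,-52,0],[0,0,0],0.6]
    - [[8,-52,0],[0,0,0],0.6]
    - [[8,-52,0],[0,0,0],0.6]
    - [[8,-52,0],[0,0,0],0.6]
    - [[8,-52,0],[0,0,0],0.6]
    - [[8,-52,0],[0,0,0],0.6]
    - [[8,-52,0],[0,0,0],0.6]
    - [[0,0,0],[0,0,0],0.6]

```text
clock: 8.48
eef_pos: [514.7, -219.3, 242.4]
tool_rot: [-3.138, -0.001, 2.1]
force: [0.7, 0.1, -0.3]
width: 51.3
gripper_force: 0.0
```

Run:
```python
from h import *
import pickle
cams.get_image("wrist");cams.get_image("top")
st=status.read_state();im=cams.get_image("wrist");cv2.imwrite("pics/w5.png",im);pickle.dump(st,open("w5.pkl","wb"));print(st["eef_pos"],st["tool_rot"],st["width"])
```

```text
[ 515.29846516 -213.75499424  243.12626065] [-3.13979689 -0.00357911  2.10673345] 51.21075561476911
```

View pics/w5.png

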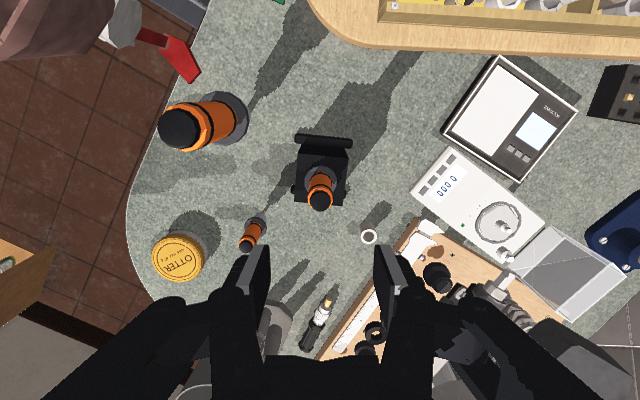

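The stand gauge's cap is at (320,200), with the stand block around (320,170). The bushing is at (368,236), the big gauge at upper left and the small one at (253,235).

Run:
```python
from h import *
import pickle
st=pickle.load(open("w5.pkl","rb"));im=cv2.imread("pics/w5.png")
m,b=blobs(im,(3,140,80),(18,255,255),(295,150,350,220),20);print(b)
for uv,z in(((320,200),138),((320.5,192),131),((319.7,180),75)):print(onz("wrist",uv,z,st))
print([onz("wrist",u,68,st).round(1) for u in((298,150),(348,153),(346,206),(299,198))])
print(status.read_state()["eef_pos"])
```

```text
[(array([320.07179487, 186.40512821]), array([ 12,  24,  26,  34, 390], dtype=int32))]
[ 517.58679281 -218.21195857  138.        ]
[ 515.48167785 -213.91342603  131.        ]
[ 516.83899631 -218.28561678   75.        ]
[array([ 483. , -204.2,   68. ]), array([ 528., -181.,   68.]), array([ 556.5, -230.2,   68. ]), array([ 509. , -248.1,   68. ])]
[ 515.65105856 -212.71541871  243.63209073]
```

Request:
move_arm:
  plan:
    - [[2,-5,-25],[0,0,0],0.6]
    - [[0,0,-30],[0,0,0],0.6]
    - [[0,0,-30],[0,0,0],0.6]
    - [[0,0,0],[0,0,0],0.6]
    - [[0,0,0],[0,0,0],0.6]

```text
clock: 9.25
eef_pos: [519.2, -218.2, 160.9]
tool_rot: [3.141, 0.0, 2.109]
force: [0.2, -0.5, 0.2]
width: 51.2
gripper_force: 0.0
```

Run:
```python
from h import *
import pickle
cams.get_image("top")
st=status.read_state();im=cams.get_image("wrist");cv2.imwrite("pics/w6.png",im);pickle.dump(st,open("w6.pkl","wb"));print(st["eef_pos"],st["tool_rot"],st["width"])
```

```text
[ 519.49663178 -218.66304393  161.30498635] [3.14008124e+00 1.34540353e-03 2.10864150e+00] 51.35022734041397
```

View pics/w6.png

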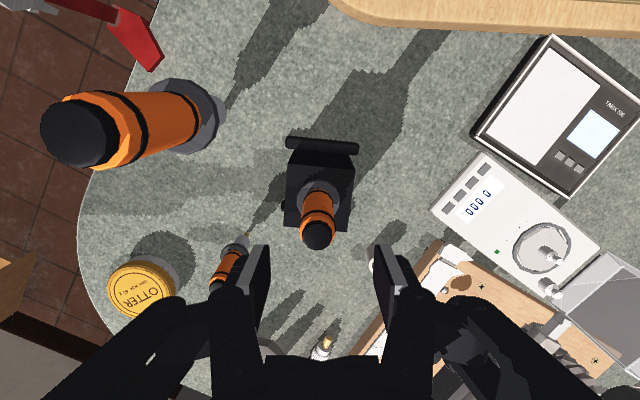

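Run:
```python
from h import *
import pickle
st=pickle.load(open("w6.pkl","rb"))
print("cap",onz("wrist",(317.5,234),138,st),"collar",onz("wrist",(319.5,196),75,st))
print("small",onz("wrist",(235,245),45,st),onz("wrist",(222,280),75,st))
print(status.read_state()["eef_pos"])
```

```text
cap [ 517.60985772 -217.78467013  138.        ] collar [ 517.15477117 -215.28336296   75.        ]
small [ 480.15245491 -303.1329939    45.        ] [ 485.01612696 -320.11317761   75.        ]
[ 519.50660032 -218.94703355  161.41748912]
```

Request:
move_arm:
  plan:
    - [[-2,2,-20],[0,0,0],0.6]
    - [[0,0,-25],[0,0,0],0.6]
    - [[0,0,-22],[0,0,0],0.6]
    - [[0,0,-10],[0,0,0],0.6]
    - [[0,0,0],[0,0,0],0.6]

```text
clock: 9.98
eef_pos: [516.7, -217.3, 83.3]
tool_rot: [3.141, 0.0, 2.107]
force: [0.5, 0.8, 0.2]
width: 51.3
gripper_force: 0.0
```

Request:
move_arm:
  plan:
    - [[0,0,0],[0,0,0],0.4]
    - [[0,0,0],[0,0,0],0]
    - [[0,0,0],[0,0,0],0]
    - [[0,0,0],[0,0,0],0]
    - [[0,0,0],[0,0,0],0]
    - [[0,0,0],[0,0,0],0]

```text
clock: 10.72
eef_pos: [517.0, -217.7, 84.1]
tool_rot: [3.141, 0.001, 2.107]
force: [-2.3, -0.1, 6.0]
width: 21.0
gripper_force: 58.4
```

Request:
move_arm:
  plan:
    - [[0,0,15],[0,0,0],0]
    - [[0,0,20],[0,0,0],0]
    - [[0,0,25],[0,0,0],0]
    - [[0,0,30],[0,0,0],0]
    - [[0,0,40],[0,0,0],0]
    - [[0,0,30],[0,0,0],0]
    - [[0,0,0],[0,0,0],0]

```text
clock: 11.6
eef_pos: [518.0, -217.5, 245.9]
tool_rot: [3.138, 0.004, 2.107]
force: [-0.6, 0.1, -2.2]
width: 20.6
gripper_force: 58.7
```

Run:
```python
from h import *
import pickle
st=status.read_state();print(st["eef_pos"],st["tool_rot"],st["force"],st["width"])
im=cams.get_image("wrist");t=cams.get_image("top");s=cams.get_image("scene")
cv2.imwrite("pics/s7f.png",s)
o=np.zeros((600,800,3),np.uint8);o[:400,:640]=im
a=cv2.resize(s[120:300,300:480],(400,400));cv2.imwrite("pics/w7.png",np.hstack([im[:,170:490],a]))
```

```text
[ 517.991259   -217.49313113  245.87098216] [3.13807445 0.00427824 2.10739823] [-0.56214352  0.05550927 -2.15313034] 20.557744366707755
```

View pics/w7.png

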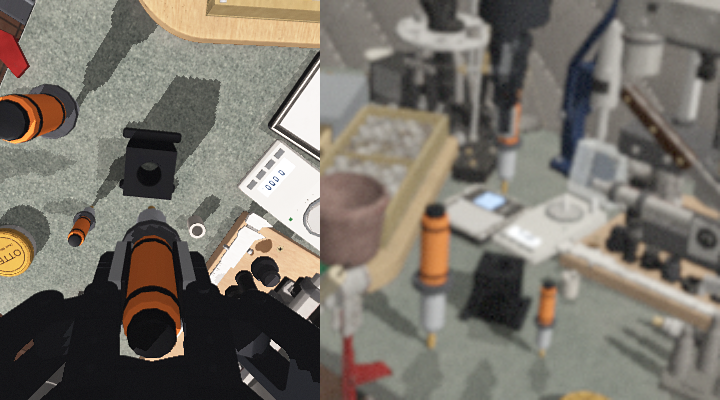

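The gauge is out of the stand and hanging upright in the fingers, brass tip at about (323,208) in the wrist frame. I'll work out the tip in the tool frame and then the mark offset.

Run:
```python
from h import *
np.set_printoptions(precision=1,suppress=True)
p=cams.camera_params("wrist");T=p["tool_from_camera"];K=p["K"]
def proj(q):
    c=np.linalg.inv(T)@np.append(q,1);u=K@c[:3]/c[2];return u[:2]
for z in(70,74,78,82):print(z,proj([0,0,z]))
print("cap centre proj",proj([0,0,78-132]))
im=cv2.imread("pics/w7.png")[195:235,130:180];im=cv2.resize(im,(500,400),interpolation=cv2.INTER_NEAREST);cv2.imwrite("pics/c7.png",im)
```

```text
70 [320.  208.6]
74 [320.  206.7]
78 [320.  204.9]
82 [320.  203.1]
cap centre proj [318.4 333.9]
```

View pics/c7.png

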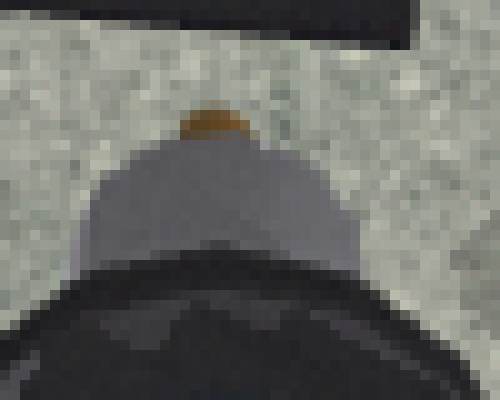

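Request:
move_arm:
  plan:
    - [[2,30,0],[0,0,0],0]
    - [[4,50,0],[0,0,0],0]
    - [[4,50,0],[0,0,0],0]
    - [[4,50,0],[0,0,0],0]
    - [[5,55,0],[0,0,0],0]
    - [[5,55,0],[0,0,0],0]
    - [[5,55,0],[0,0,0],0]
    - [[5,55,0],[0,0,0],0]
    - [[4,50,0],[0,0,0],0]
    - [[2,30,0],[0,0,0],0]

```text
clock: 13.0
eef_pos: [555.0, 265.8, 241.2]
tool_rot: [-3.139, -0.002, 2.111]
force: [1.0, -0.2, -1.8]
width: 20.3
gripper_force: 58.8
```

Request:
move_arm:
  plan:
    - [[0,0,0],[0,0,0],0]
    - [[0,0,-20],[0,0,0],0]
    - [[0,0,-30],[0,0,0],0]
    - [[0,0,-10],[0,0,0],0]
    - [[0,0,0],[0,0,0],0]
    - [[0,0,0],[0,0,0],0]

```text
clock: 13.75
eef_pos: [557.1, 262.8, 184.0]
tool_rot: [3.14, 0.0, 2.107]
force: [0.7, -1.1, -1.7]
width: 20.8
gripper_force: 58.9
```

```bash
cat > look.py <<'E'
from h import *
import sys
def look(name):
    st=status.read_state();im=cams.get_image("wrist");cv2.imwrite(f"pics/{name}.png",im)
    hsv=cv2.cvtColor(im,cv2.COLOR_BGR2HSV)
    red=cv2.inRange(hsv,(0,140,110),(6,255,255))|cv2.inRange(hsv,(172,140,110),(180,255,255))
    red[225:]=0;red[:,:260]=0;red[:,400:]=0
    n,l,s,c=cv2.connectedComponentsWithStats(red)
    print(st["clock"],st["eef_pos"].round(1),st["tool_rot"].round(4),st["force"].round(1),st["width"])
    for i in range(1,n):
        if s[i][4]>10:print("red",s[i],c[i].round(1))
    ys,xs=np.nonzero(red)
    if len(xs)>5:
        e=cv2.fitEllipse(cv2.convexHull(np.c_[xs,ys].astype(np.float32)));print("ell",e,"mark",onz("wrist",e[0],31,st).round(1))
    return st,im
if __name__=="__main__":look(sys.argv[1])
E
python3 look.py w8
```

```text
13.75 [557.1 262.8 184. ] [3.14  0.    2.107] [ 0.7 -1.1 -1.7] 20.833901486076478
red [312 166  25  24 339] [324.1 177.5]
ell ((324.1131286621094, 177.53819274902344), (23.911775588989258, 24.554134368896484), 87.05009460449219) mark [559.9 265.9  31. ]
```

Request:
move_arm:
  plan:
    - [[2,3,-20],[0,0,0],0]
    - [[0,0,-25],[0,0,0],0]
    - [[0,0,-15],[0,0,0],0]
    - [[0,0,-3],[0,0,0],0]
    - [[0,0,0],[0,0,0],0]
    - [[0,0,0],[0,0,0],0]

```text
clock: 14.55
eef_pos: [559.1, 266.1, 120.9]
tool_rot: [3.14, 0.0, 2.107]
force: [-0.2, -0.3, -1.5]
width: 20.9
gripper_force: 58.9
```

```bash
python3 look.py w9; python3 -c "
import cv2
a=cv2.imread('pics/w9.png')[170:250,270:370];cv2.imwrite('pics/c9.png',cv2.resize(a,(750,600),interpolation=cv2.INTER_NEAREST))"
```

```text
14.55 [559.1 266.1 120.9] [3.1399 0.     2.1074] [-0.2 -0.3 -1.5] 20.875832529857398
red [305 186  31  26 421] [320.4 197.6]
ell ((320.55682373046875, 200.20530700683594), (28.708127975463867, 30.761377334594727), 91.73643493652344) mark [559.7 266.   31. ]
```

View pics/c9.png

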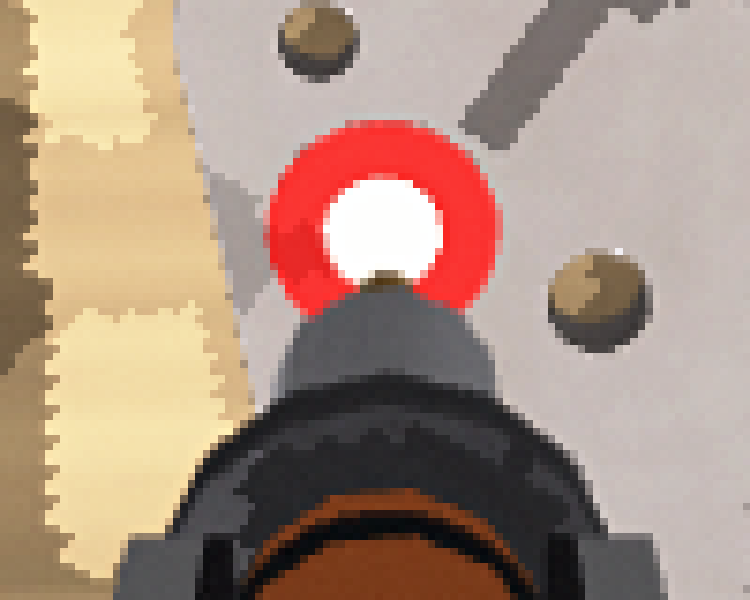

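At this height the tip rim is at crop (385,270) and the ring centre at (383,233). The tip is lined up sideways and about 2.5 mm short along tool x, so I'll correct that and descend to just above the plate.

Request:
move_arm:
  plan:
    - [[-1,2,-3],[0,0,0],0]
    - [[0,0,-4],[0,0,0],0]
    - [[0,0,-2],[0,0,0],0]
    - [[0,0,0],[0,0,0],0]
    - [[0,0,0],[0,0,0],0]

```text
clock: 15.22
eef_pos: [557.6, 267.7, 111.1]
tool_rot: [3.141, -0.0, 2.107]
force: [0.2, 1.4, -2.0]
width: 20.6
gripper_force: 58.9
```

```bash
python3 look.py w10; python3 -c "
import cv2
a=cv2.imread('pics/w10.png')[170:250,270:370];cv2.imwrite('pics/c10.png',cv2.resize(a,(750,600),interpolation=cv2.INTER_NEAREST))
h=cv2.cvtColor(a,cv2.COLOR_BGR2HSV);import numpy as np
w=cv2.inRange(h,(0,0,225),(180,30,255));n,l,s,c=cv2.connectedComponentsWithStats(w);print([(s[i],c[i]) for i in range(1,n) if s[i][4]>15])
for r in range(25,46):print(r+170,[tuple(map(int,a[r,x])) for x in (50,51,52)])
"
```

```text
15.225 [557.6 267.7 111.1] [ 3.1415 -0.      2.1073] [ 0.2  1.4 -2. ] 20.610711464965465
red [306 193  32  23 372] [321.4 202.4]
ell ((321.3004150390625, 207.27171325683594), (29.905393600463867, 31.82929229736328), 89.3687744140625) mark [559.8 265.9  31. ]
[(array([44, 31,  9,  9, 44], dtype=int32), array([47.77272727, 34.31818182])), (array([55, 36,  5,  4, 17], dtype=int32), array([57.17647059, 37.41176471]))]
195 [(52, 55, 251), (49, 53, 251), (52, 55, 251)]
196 [(51, 54, 250), (53, 57, 251), (52, 55, 251)]
197 [(53, 56, 251), (50, 52, 251), (53, 55, 251)]
198 [(50, 53, 251), (52, 55, 251), (50, 53, 251)]
199 [(41, 44, 251), (41, 44, 251), (43, 46, 253)]
200 [(173, 180, 253), (175, 182, 254), (195, 201, 248)]
201 [(255, 255, 255), (255, 255, 255), (255, 255, 255)]
202 [(255, 255, 255), (255, 255, 255), (221, 227, 230)]
203 [(255, 255, 255), (218, 224, 228), (198, 204, 211)]
204 [(255, 255, 255), (197, 202, 209), (200, 205, 212)]
205 [(253, 255, 255), (248, 254, 255), (248, 253, 255)]
206 [(94, 114, 134), (98, 122, 140), (98, 122, 144)]
207 [(24, 59, 84), (25, 63, 89), (33, 69, 100)]
208 [(55, 73, 87), (73, 81, 90), (76, 84, 93)]
209 [(92, 89, 90), (95, 91, 91), (94, 91, 91)]
210 [(93, 90, 89), (95, 91, 91), (94, 87, 91)]
211 [(95, 93, 93), (93, 91, 89), (93, 90, 91)]
212 [(92, 89, 90), (93, 88, 90), (93, 88, 90)]
213 [(94, 91, 91), (94, 91, 91), (94, 91, 91)]
214 [(95, 91, 92), (93, 91, 91), (94, 93, 92)]
215 [(94, 90, 90), (94, 92, 92), (96, 93, 93)]
```

Request:
move_arm:
  plan:
    - [[0,0,-1.5],[0,0,0],0]
    - [[0,0,-1.5],[0,0,0],0]
    - [[0,0,0],[0,0,0],0]
    - [[0,0,0],[0,0,0],0]

```text
clock: 15.78
eef_pos: [557.7, 267.8, 108.3]
tool_rot: [3.141, 0.0, 2.107]
force: [-0.0, -0.7, 1.5]
width: 20.2
gripper_force: 58.9
```

Request:
move_arm:
  plan:
    - [[0,0,-2],[0,0,0],0]
    - [[0,0,0],[0,0,0],0]
    - [[0,0,0],[0,0,0],0]

```text
clock: 16.15
eef_pos: [557.6, 267.8, 106.1]
tool_rot: [3.141, -0.0, 2.107]
force: [0.2, -1.4, 1.3]
width: 20.7
gripper_force: 59.0
```

Request:
move_arm:
  plan:
    - [[0,0,0],[0,0,0],0]

```text
clock: 16.27
eef_pos: [557.6, 267.8, 106.1]
tool_rot: [3.141, -0.0, 2.107]
force: [0.6, -1.0, 2.1]
width: 20.4
gripper_force: 59.0
```

Request:
move_arm:
  plan:
    - [[0,0,0],[0,0,0],0]

```text
clock: 16.4
eef_pos: [557.6, 267.8, 106.1]
tool_rot: [3.141, -0.0, 2.107]
force: [1.0, 0.2, 1.5]
width: 21.0
gripper_force: 59.0
```

Request:
move_arm:
  plan:
    - [[0,0,0],[0,0,0],0]

```text
clock: 16.52
eef_pos: [557.6, 267.7, 106.1]
tool_rot: [3.141, -0.0, 2.107]
force: [-1.1, -0.3, 0.7]
width: 20.8
gripper_force: 59.0
```

Request:
move_arm:
  plan:
    - [[0,0,-1.5],[0,0,0],0]
    - [[0,0,-1.5],[0,0,0],0]
    - [[0,0,0],[0,0,0],0]

```text
clock: 16.9
eef_pos: [557.6, 267.8, 103.0]
tool_rot: [3.141, -0.0, 2.107]
force: [-0.6, -0.0, 2.2]
width: 20.5
gripper_force: 59.0
```

Request:
move_arm:
  plan:
    - [[0,0,0],[0,0,0],0]

```text
clock: 17.02
eef_pos: [557.6, 267.8, 103.1]
tool_rot: [3.141, -0.0, 2.107]
force: [-0.1, 0.2, 3.0]
width: 20.4
gripper_force: 59.0
```

Request:
move_arm:
  plan:
    - [[0,0,0],[0,0,0],0]

```text
clock: 17.15
eef_pos: [557.6, 267.8, 103.2]
tool_rot: [3.141, -0.0, 2.107]
force: [0.4, -0.1, 2.2]
width: 20.6
gripper_force: 59.0
```

Request:
move_arm:
  plan:
    - [[0,0,0],[0,0,0],0]

```text
clock: 17.27
eef_pos: [557.6, 267.8, 103.1]
tool_rot: [3.141, -0.0, 2.107]
force: [-0.6, -0.3, 2.7]
width: 20.8
gripper_force: 59.0
```

```bash
python3 look.py w11; python3 -c "
from h import *
f=[]
for i in range(10):
    cams.get_image('top');f.append(status.read_state()['force'])
print(np.mean(f,0),np.std(f,0))
a=cv2.imread('pics/w11.png')
for r in range(198,216):print(r,[tuple(map(int,a[r,x])) for x in (319,321,323)])
h=cv2.cvtColor(a,cv2.COLOR_BGR2HSV);red=cv2.inRange(h,(0,140,110),(6,255,255))
print(np.nonzero(red[:,321])[0])
m=cv2.inRange(h,(100,150,40),(125,255,255));ys,xs=np.nonzero(m);print('blue',len(xs),xs.min(),xs.max())"
```

```text
17.275 [557.6 267.8 103.1] [ 3.1413 -0.      2.1075] [-0.6 -0.3  2.7] 20.80653059430856
red [305 196  33  23 354] [321.3 204.9]
ell ((321.20037841796875, 211.32884216308594), (31.495637893676758, 32.69241714477539), 82.85700988769531) mark [559.8 265.8  31. ]
[0.63244046 0.12661286 2.33353652] [0.6340602  0.42946856 0.39704032]
198 [(52, 56, 252), (53, 56, 251), (53, 56, 252)]
199 [(51, 55, 251), (50, 54, 251), (51, 55, 252)]
200 [(52, 54, 251), (53, 55, 251), (52, 55, 252)]
201 [(52, 55, 251), (51, 54, 251), (53, 55, 253)]
202 [(49, 52, 251), (48, 50, 251), (50, 53, 254)]
203 [(37, 40, 251), (35, 37, 251), (41, 43, 255)]
204 [(207, 214, 247), (255, 255, 255), (147, 151, 219)]
205 [(255, 255, 255), (255, 255, 255), (202, 208, 213)]
206 [(255, 255, 255), (222, 226, 231), (205, 210, 217)]
207 [(255, 255, 255), (207, 212, 220), (210, 216, 224)]
208 [(212, 216, 223), (131, 133, 135), (122, 122, 125)]
209 [(103, 100, 103), (93, 91, 91), (94, 91, 89)]
210 [(93, 89, 89), (93, 88, 90), (95, 92, 92)]
211 [(97, 93, 93), (95, 93, 92), (97, 93, 94)]
212 [(95, 91, 93), (95, 91, 92), (95, 92, 92)]
213 [(95, 91, 92), (96, 91, 93), (95, 91, 92)]
214 [(93, 89, 91), (94, 92, 92), (98, 93, 93)]
215 [(93, 91, 90), (93, 90, 90), (97, 94, 94)]
[196 197 198 199 200 201 202 203]
blue 6391 168 224
```

```bash
python3 -c "
from cell import ctrl;print(ctrl.finish_job())"
```

```text
the job is handed in; nothing more can be done
None
```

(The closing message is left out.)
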